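# Roll the sample bottle up the reader's loading ramp

### The arm

A 7-joint arm with a two-finger parallel gripper is mounted at the origin on the work surface. World frame = base frame: x ahead of the robot, y to its left, z up, the work surface at z = 0. Lengths are in m, angles in degrees, forces in N, time in s.
With the tool pointing down it reaches from about 0.425 to 1.025 m from the base axis. Payload 3.6 kg.
Tool frame: the origin (TCP) lies between the finger pads; the fingertips stand 25 mm ahead of it and the grasp point (between the pads) lies 6 mm ahead of it; z points along the fingers, x is the direction in which the jaws open and shut, and the axes are right-handed (so a half turn about z gives the same grasp; the last joint's range is limited). The gripper opens to 85 mm and grips with 20 to 120 N. Pads are 22 mm wide; open, the fingers measure 114 mm over their backs; the gripper's body (76 mm by 85 mm) begins 54 mm behind the grasp point. The pads swing forward as they close: fully open they stand 13 mm farther back than shut.
Start: joints at [61.622, 33.873, 2.773, 92.16, -1.908, 54.013, -1.931], TCP at [0.284, -0.667, 0.256] pointing down, gripper open.
Joint ranges: [-153.93, 153.93], [-27.13, 128.08], [-72.61, 78.16], [10.71, 143.7], [-87.88, 267.88], [4.46, 118.87], [-176.78, 176.78]. Speed limits (degrees/s): [147.25, 147.25, 180, 180, 180, 180, 180].

### API

Orientations are given as [roll, pitch, yaw] about the fixed x, y, z axes, in that order (R = Rz(yaw) Ry(pitch) Rx(roll)).
In Python, from rig import monitor, eyes, order gives the robot as it stands. The module is installed in compiled form; this text tells all that it offers.
- The arm moves only by the shell command python3 -m jog 'ROWS' [FORCE]. ROWS is JSON, a list of rows, each a list of 3 entries, a list of its own where there are three numbers: the shift along the tool's x, y, z in m, then the turn about the tool's z in units of 8 degrees (1.0 is 8 degrees), then the opening in per cent of the stroke, from 0 (shut) to 100 (fully open). A call has 1 to 20 rows; each row is the pose to reach, as a shift and turn from the pose commanded when the call began, along the tool's axes at that moment; what a row does not reach only later rows make up. A row lasts 1/8 s, in which the tool goes at most 62.5 mm and 10.7 degrees, less where a joint would pass 70% of its speed; a pose out of reach is approached as far as the arm can. A call with a gripper value outside its range is refused whole. The fingers move at their own pace and stop on an object; FORCE is the grip in N (left out, the last holds). Time passes only in rows, so rows that repeat a pose let the fingers close. It gives the time, the measured TCP pose, the force and the opening at its end, in the units of the state.
- monitor.observe(): the state, without advancing time (a new reading comes with each control period).
- eyes.read_camera(name): name is "side" or "top"; returns the picture (480x640x3 uint8, red, green, blue); there is no depth.
- eyes.camera_params(name): a dict with "fx", "fy", "cx", "cy" (pixels), "R" (3x3) and "t" (3): a world point X has camera coordinates R X + t. Camera axes: x right, y down, z forward; pixel columns grow to the right and rows downward; lengths in m; the calibration is good to about 2 mm. A picture is of the moment at which its call begins. camera_params takes no time and is no camera call.
- order.finish_job(): hands the job in, once; it reports no verdict.
The state is a dict: "time": time; "qpos": joint angles; "dq": joint speeds; "tau": joint torques, N m; "tcp_pos": TCP position; "tool_rot": TCP orientation; "contact_force": force on the tool from outside, world axes, zero at the start; "moment": the same for the moment, N m; "grip_width": finger opening in m.
Only numpy, scipy, OpenCV 4.12 (cv2) and the standard library are available. Lean on these libraries where they do the work, as an engineer would, in place of code of your own. Each camera call takes 0.05 s, during which the arm holds its last target. There are 200 camera calls.

### The job

With your fingertips, push the sample bottle lying at the foot of the steel ramp slowly up the slope and over the crest until it rests against the reader's stop; keep behind it all the way so that it never rolls freely on the slope, and do not lift it. Once it is seated, press the reader's start button fully down and let it go. Leave the jar, the tube rack and the tip box beside the ramp where they stand.

Things in the scene. Friction and masses are not known exactly. Their poses are not given: they have to be found in the camera images.
- ramp: Bottle reader and its steel loading ramp, one fixed unit, 380 x 150 mm. The ramp, a channel 139 mm wide inside with walls 14 mm high, rises broadly to the robot's left (+y), turned up to 26 degrees either way. Origin on the bench, on the centre line; x = horizontal uphill direction, y across, z up. The reader, a blue box 90 mm long and 105 mm high, stands at x = 150 to 240 mm.
- deck: The sloping floor of the ramp, fixed to it: 220 mm long, 8 degrees. Origin on its surface at the foot, on the centre line, at x = -130 mm and 12 mm height of the ramp unit; x runs up the slope, z square to the surface. A lip 9 mm high and 6 mm thick closes the foot.
- crest (a point): Top of the ramp, on the centre line of the floor, 43 mm above the bench. Beyond it the floor falls at 8 degrees for 62 mm to the stop, which is the upright front face of the blue reader, with a black pad.
- bottle_mid (a point): Middle of the bottle's body, on its axis. White bottle lying across the channel: body 76 mm in diameter, 105 mm long; blue cap 48 mm in diameter, 28 mm long, at +y. y = its axis, parallel to the ramp's y; x, z turn as it rolls. 0.2 to 0.41 kg. Starts on the slope against the lip (x = -111, z = 53 mm of the ramp). Rolls back if let go on the slope; beyond the crest it rolls to the stop and stays.
- seat (a point): Fixed point on the ramp unit where bottle_mid lies when the bottle is seated against the stop: 24 mm beyond the crest, 38 mm before the stop, 78 mm above the bench.
- start_top (a point): Centre of the top of the start button, a grey round push button of 30 mm diameter in a black housing on top of the reader, on the side nearer the robot. Pressed straight down; moves with the button.
- start (a joint): Travel of the start button: 0 up, 0.006 (m) fully down; it springs back, about 4 N to press fully.
- jar: Bystander, loose: upright amber jar with black cap, 44 mm diameter, 71 mm high, beside the ramp on the robot's side. Origin: centre of its underside.
- rack: Bystander, loose: white rack with small capped tubes, 90 x 60 x 61 mm high, beyond the foot of the ramp (downhill end). Origin: centre of its underside.
- tipbox: Bystander, loose: orange box with a clear lid, 112 x 77 x 55 mm high, on the far side of the ramp. Origin: centre of its underside.
There are look-alikes about, which are no part of the job. Leave any green look-alike of the part that bears bottle_mid alone.

How it is judged (in metres and radians):
On the way, in this order (a step that is already met when the one before it is completed fails the run):
1. the bottle lies seated against the stop (x of bottle_mid in the frame of ramp between 0.107 and 0.117 m and z of bottle_mid in the frame of ramp between 0.073 and 0.082 m and angle between the y axis of bottle_mid and the y axis of ramp, either way round below 0.1 rad), for 0.2 s.
2. the start button is pressed fully down (value of joint start above 0.0045 m), for 0.02 s.
At the end, for the whole second after the job is handed in: The bottle lies square in the ramp's seat against the stop (within 5 mm along the ramp, 0.1 rad of square), at rest; the start button has been pressed after the bottle was seated and is up again; jar, rack and tip box within 20 mm of where they stood (all of step 1 and linear speed of bottle below 0.02 m/s and value of joint start below 0.002 m and distance of each of jar, rack, tipbox from where it was at the start of the episode below 0.02 m); the robot touches nothing.
It fails at once if the bottle rolls freely on the slope (over 0.15 m/s with nothing of the robot touching it) (linear speed of bottle above 0.15 m/s and contact force between each of the fingers, the arm and bottle below 0.02 N and x of bottle_mid in the frame of deck between 0.03 and 0.2 m).
It fails at once if the bottle is lifted off the ramp (its axis more than 50 mm from the sloping floor; 38 mm when it lies on it) or taken out of the channel (z of bottle_mid in the frame of deck above 0.05 m or z of bottle_mid in the frame of ramp above 0.096 m or z of bottle_mid in the frame of ramp below 0.045 m).
It fails at once if the start button is pressed before the bottle is over the crest and at the stop (value of joint start above 0.003 m and x of bottle_mid in the frame of ramp below 0.104 m).
It fails at once if the jar, the tube rack or the tip box is shoved away (over 20 mm) or tipped over (distance of any of jar, rack, tipbox from where it was at the start of the episode above 0.02 m or angle between any of jar, rack, tipbox's own z axis and vertical above 0.4 rad).
It also fails if it takes over 54 s, if anything falls off the work surface, if the arm or the gripper's body presses on something with over 40 N, if the wrist force passes 120 N, or if a joint passes its speed limit or range.

## Working session

There is one attempt and no reset: what is moved stays moved. The work goes in short steps, Python scripts to look and compute and a shell command to move; the robot and the scene stay as the last step left them, time stands still between calls to the robot, and variables do not carry over. Pictures are saved under pics/ and viewed, about 8 in all and at most 12, crops included, and the job is handed in when it is done.

```bash
mkdir -p pics; cat > h.py <<'E'
import numpy as np, cv2
from rig import monitor, eyes, order
def snap(n,f):
    im=eyes.read_camera(n); cv2.imwrite('pics/'+f,im[:,:,::-1]); return im
def ray(n,u,v):
    c=eyes.camera_params(n);R=np.array(c['R']);t=np.array(c['t'])
    return -R.T@t, R.T@np.array([(u-c['cx'])/c['fx'],(v-c['cy'])/c['fy'],1])
def onz(n,u,v,z):
    o,d=ray(n,u,v); return o+d*(z-o[2])/d[2]
def proj(n,X):
    c=eyes.camera_params(n);p=np.array(c['R'])@np.array(X)+np.array(c['t'])
    return c['fx']*p[0]/p[2]+c['cx'],c['fy']*p[1]/p[2]+c['cy']
def st():
    s=monitor.observe(); print({k:np.round(s[k],4).tolist() for k in('time','tcp_pos','tool_rot','contact_force','grip_width','qpos')})
E
python3 - <<'E'
from h import *
snap('top','t0.png');snap('side','s0.png');st()
for n in('top','side'):
    c=eyes.camera_params(n);print(n,c['fx'],ray(n,320,240))
E
```

```text
{'time': 0.1, 'tcp_pos': [0.2833, -0.6666, 0.2552], 'tool_rot': [179.9924, 0.1188, -66.9728], 'contact_force': [0.8957, 0.2953, -0.351], 'grip_width': 0.0858, 'qpos': [61.6217, 33.9211, 2.7675, 92.2307, -1.9067, 54.0134, -1.9302]}
top 458.10682413736254 (array([ 0.37179253, -0.00849586,  0.8784899 ]), array([ 0.20389039, -0.02520261, -0.9787902 ]))
side 446.73085652615634 (array([ 0.35451753, -0.60965588,  0.49086345]), array([ 0.2341439 ,  0.82564153, -0.51334254]))
```

View pics/t0.png

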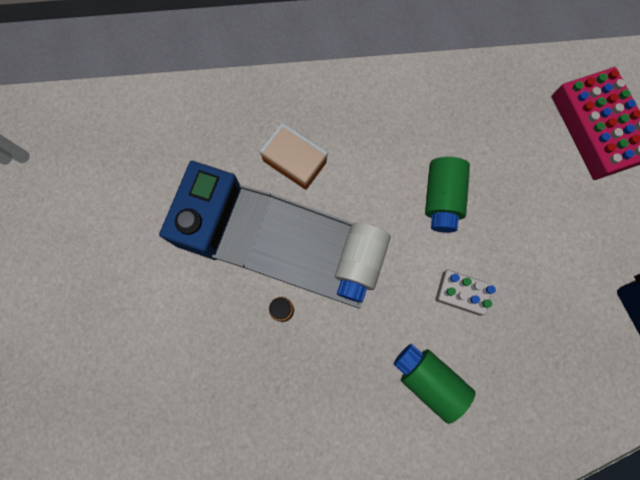

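View pics/s0.png

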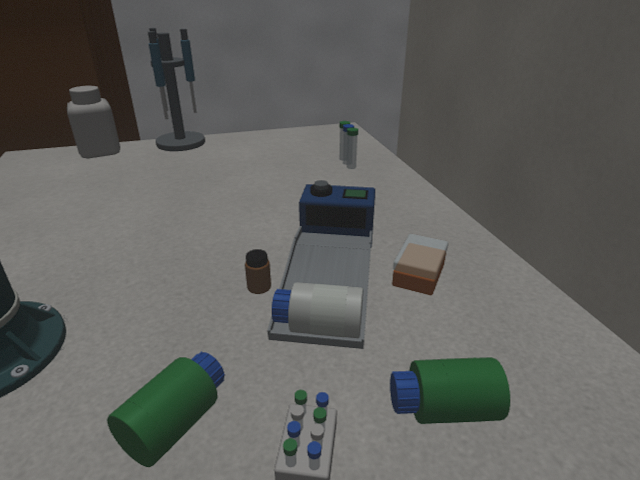

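The top view shows the ramp rising left in the image (+y), with the reader at (200,208), its button at (188,221) and the bottle at (363,256). The bottle's cap is towards the robot. The jar is at (281,309), the tip box at (294,156) and the rack at (467,292). The green bottles are look-alikes.

```bash
python3 - <<'E'
import cv2
t=cv2.imread('pics/t0.png')[140:330,150:410]; s=cv2.imread('pics/s0.png')[170:350,240:460]
cv2.imwrite('pics/tc.png',cv2.resize(t,None,fx=3,fy=3,interpolation=2))
cv2.imwrite('pics/sc.png',cv2.resize(s,None,fx=3,fy=3,interpolation=2))
E
```

```text
(no output)
```

View pics/tc.png

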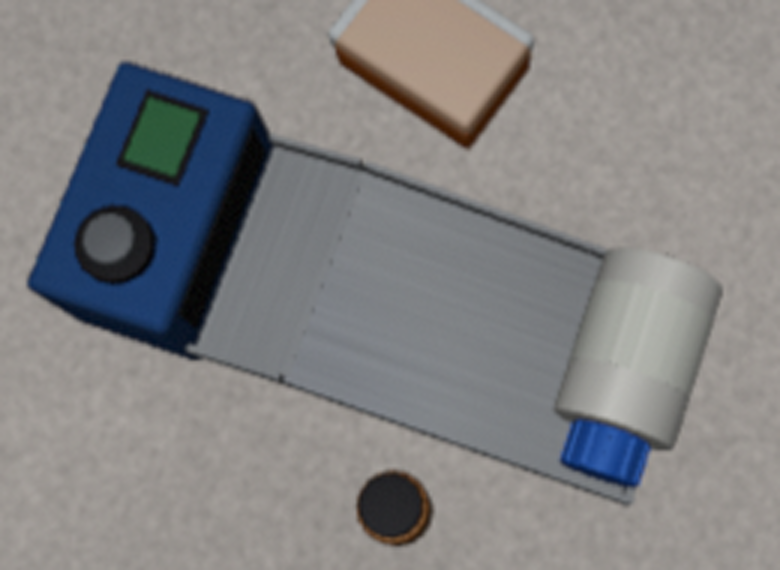

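View pics/sc.png

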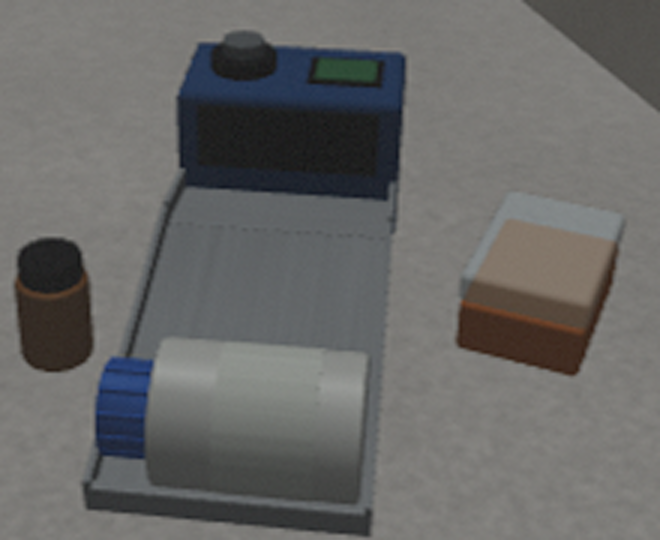

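```bash
cat >> h.py <<'E'
def T(u,v): return 150+(u-1)/3,140+(v-1)/3
def S(u,v): return 240+(u-1)/3,170+(v-1)/3
def tri(a,b):
    o1,d1=ray('top',*a);o2,d2=ray('side',*b)
    k=np.linalg.lstsq(np.c_[d1,-d2],o2-o1,rcond=None)[0]
    p,q=o1+k[0]*d1,o2+k[1]*d2; return (p+q)/2,np.linalg.norm(p-q)
E
python3 - <<'E'
from h import *
np.set_printoptions(precision=4,suppress=True)
# BL=back far, FF=front far, BN=back near, FN=front near
C={k:onz('top',*T(*p),.105) for k,p in dict(bf=(125,63),ff=(255,104),bn=(32,284),fn=(165,335)).items()}
c=sum(C.values())/4; print(C,c)
print('len',np.linalg.norm(C['bf']-C['ff']),np.linalg.norm(C['bn']-C['fn']),'wid',np.linalg.norm(C['bf']-C['bn']),np.linalg.norm(C['ff']-C['fn']))
# side corners
S4={k:onz('side',*S(*p),.105) for k,p in dict(bn=(198,44),bf=(405,53),fn=(180,96),ff=(402,106)).items()}
print('side',S4,sum(S4.values())/4)
cr=[onz('top',*T(*p),.057) for p in((281,379),(360,163))];ft=onz('top',*T(630,502),.024)
print('crest',cr,(cr[0]+cr[1])/2,np.linalg.norm(cr[0]-cr[1]),'foot near',ft)
dx=lambda v:np.degrees(np.arctan2(v[1],v[0]))
print('yaw: ',dx(C['bf']-C['ff']),dx(C['bn']-C['fn']),dx(C['bn']-C['bf'])-90,dx(C['fn']-C['ff'])-90,dx(cr[0]-cr[1])-90,dx(cr[0]-ft))
print('button',tri(T(108,237),S(243,39)))
print('bottle far-end/near-end silhouettes')
im=cv2.imread('pics/t0.png').astype(int); hsv=cv2.cvtColor(im.astype(np.uint8),cv2.COLOR_BGR2HSV)
m=((im.min(2)>125)&(hsv[...,1]<45)).astype(np.uint8);m[:215]=0;m[300:]=0;m[:,:330]=0;m[:,395:]=0
m=cv2.morphologyEx(m,cv2.MORPH_OPEN,np.ones((7,7)))
k=max(cv2.findContours(m,0,1)[0],key=cv2.contourArea);r=cv2.minAreaRect(k);b=cv2.boxPoints(r);print(r,[onz('top',*p,.055) for p in b])
print('jar top',onz('top',*T(392,506),.071),'tip lid corner',onz('top',*T(467,146),.05), onz('top',*T(333,40),.05))
E
```

```text
{'bf': array([0.6974, 0.1892, 0.105 ]), 'ff': array([0.6649, 0.1128, 0.105 ]), 'bn': array([0.5663, 0.2463, 0.105 ]), 'fn': array([0.5298, 0.1707, 0.105 ])} [0.6146 0.1798 0.105 ]
len 0.08300680981892405 0.08396643040248346 wid 0.14304127789347884 0.14694657516904266
side {'bn': array([0.5641, 0.2411, 0.105 ]), 'bf': array([0.6993, 0.1866, 0.105 ]), 'fn': array([0.5321, 0.163 , 0.105 ]), 'ff': array([0.6665, 0.1096, 0.105 ])} [0.6155 0.1751 0.105 ]
crest [array([0.5067, 0.1128, 0.057 ]), array([0.6386, 0.0568, 0.057 ])] [0.5727 0.0848 0.057 ] 0.14335448411227006 foot near [ 0.4177 -0.0926  0.024 ]
yaw:  66.95054174605606 64.28146562956925 66.46108629561098 66.81274743824872 66.97085530388208 66.57579802989927
button (array([0.5847, 0.1964, 0.1252]), np.float64(0.0003991330167726582))
bottle far-end/near-end silhouettes
((367.39190673828125, 247.5328826904297), (48.95225143432617, 71.47364807128906), 7.523819446563721) [array([ 0.4676, -0.0565,  0.055 ]), array([ 0.598 , -0.0864,  0.055 ]), array([ 0.578, -0.175,  0.055]), array([ 0.4488, -0.1422,  0.055 ])]
jar top [0.4245 0.0502 0.071 ] tip lid corner [ 0.6464 -0.0108  0.05  ] [0.7249 0.0694 0.05  ]
```

```bash
cat >> h.py <<'E'
Y=np.radians(66.8);UX=np.array([np.cos(Y),np.sin(Y),0]);UY=np.array([-np.sin(Y),np.cos(Y),0]);O=np.array([.538,.001,0])
def toramp(p): p=np.array(p)-O; return np.round([p@UX,p@UY,p[2]],4)
def world(x,y,z): return O+x*UX+y*UY+np.array([0,0,z])
def shift(target,yaw=None):
    s=monitor.observe(); a,b,g=np.radians(s['tool_rot'])
    from scipy.spatial.transform import Rotation as R
    M=R.from_euler('xyz',[a,b,g]).as_matrix()
    print('shift',np.round(M.T@(np.array(target)-s['tcp_pos']),4),'turn',None if yaw is None else -(yaw-s['tool_rot'][2])/8,'now ramp',toramp(s['tcp_pos']))
E
python3 - <<'E'
from h import *
for n,p in dict(fl=(606,250),fr=(720,290),nr=(672,447),nl=(557,410),capn=(602,480)).items(): print(n,toramp(onz('top',*T(*p),.055)))
for p in((440,300),(446,270),(495,285)): print('rack',toramp(onz('top',*p,.05)))
print('button',toramp([.5847,.1964,.1252]),'jar',toramp([.4245,.0502,.071]),'tip',toramp([.6464,-.0108,.05]))
w=world(-.19,-.012,.15);print(w);shift(w,-23.2)
E
```

```text
fl [-0.0717 -0.066   0.055 ]
fr [-0.1455 -0.0639  0.055 ]
nr [-0.1454  0.0374  0.055 ]
nl [-0.0734  0.0379  0.055 ]
capn [-0.1116  0.0693  0.055 ]
rack [-0.2646  0.0186  0.05  ]
rack [-0.2609 -0.0372  0.05  ]
rack [-0.3517 -0.0387  0.05  ]
button [0.198  0.0341 0.1252] jar [0.0005 0.1237 0.071 ] tip [ 0.0319 -0.1043  0.05  ]
[ 0.47418066 -0.17836302  0.15      ]
shift [-0.3744 -0.3667  0.106 ] turn -5.471600399893145 now ramp [-0.714  -0.0288  0.2552]
```

```bash
python3 -m jog '[[[-0.374,-0.367,0.03],-5.47,60],[[-0.374,-0.367,0.03],-5.47,60],[[-0.374,-0.367,0.03],-5.47,60],[[-0.374,-0.367,0.03],-5.47,60],[[-0.374,-0.367,0.03],-5.47,60],[[-0.374,-0.367,0.03],-5.47,60],[[-0.374,-0.367,0.03],-5.47,60],[[-0.374,-0.367,0.03],-5.47,60],[[-0.374,-0.367,0.03],-5.47,60],[[-0.374,-0.367,0.106],-5.47,60],[[-0.374,-0.367,0.106],-5.47,60],[[-0.374,-0.367,0.106],-5.47,60]]'
python3 - <<'E'
from h import *
st(); shift(world(-.185,-.013,.065),-23.2)
E
```

```text
time: 1.6
tcp_pos: [0.4741, -0.1798, 0.1497]
tool_rot: [180.0, 0.2, -23.3]
contact_force: [0.1, -1.0, 0.4]
grip_width: 0.0512
{'time': 1.6, 'tcp_pos': [0.4741, -0.1798, 0.1497], 'tool_rot': [179.9622, 0.1579, -23.2654], 'contact_force': [0.0638, -0.9724, 0.3901], 'grip_width': 0.0512, 'qpos': [23.6096, 28.1568, -10.5325, 124.3222, 10.4465, 28.4862, -18.184]}
shift [ 0.0007 -0.0064  0.0847] turn -0.00817572803805744 now ramp [-0.1914 -0.0125  0.1497]
```

```bash
python3 -m jog '[[[0,0,0.04],0,60],[[0,0,0.087],0,60],[[0,0,0.087],0,60],[[0,0,0.087],0,60]]'
python3 - <<'E'
from h import *
a=snap('top','t1.png')[150:340,200:460];b=snap('side','s1.png')[200:390,220:480]
cv2.imwrite('pics/c1.png',cv2.resize(np.vstack([a,b])[:,:,::-1],None,fx=1.55,fy=1.55)); st(); shift(world(-.18,-.013,.062))
E
```

```text
time: 2.1
tcp_pos: [0.4762, -0.1802, 0.0651]
tool_rot: [-180.0, -0.2, -23.3]
contact_force: [-0.0, -0.6, 0.2]
grip_width: 0.051
{'time': 2.2, 'tcp_pos': [0.4765, -0.1803, 0.0655], 'tool_rot': [-179.9751, -0.2403, -23.259], 'contact_force': [-0.5154, 0.2144, -0.2013], 'grip_width': 0.0514, 'qpos': [20.6177, 36.7853, -6.7695, 126.3884, 13.8048, 17.2461, -21.2611]}
shift [-0.0019 -0.0108  0.0035] turn None now ramp [-0.1908 -0.0149  0.0655]
```

View pics/c1.png

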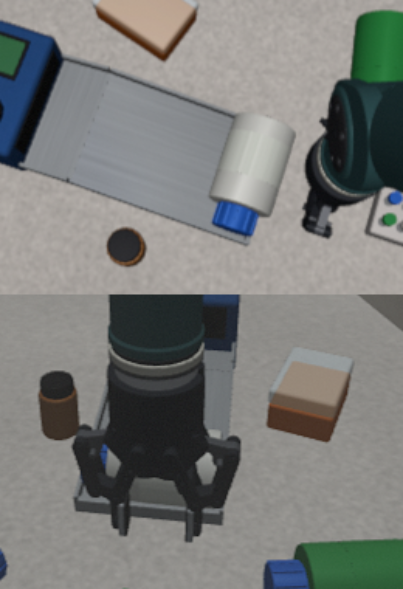

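The fingers are open astride the foot end, behind the bottle and clear of the rack and lip. Next I push slowly along −tool y, rising with the slope.

```bash
python3 -m jog '[[[0,-0.012,0],0,60],[[0,-0.022,0],0,60],[[0,-0.026,0],0,60],[[0,-0.030,0],0,60],[[0,-0.034,-0.001],0,60],[[0,-0.038,-0.0015],0,60],[[0,-0.042,-0.002],0,60],[[0,-0.047,-0.003],0,60],[[0,-0.052,-0.0035],0,60],[[0,-0.057,-0.004],0,60],[[0,-0.062,-0.005],0,60],[[0,-0.067,-0.0055],0,60],[[0,-0.072,-0.006],0,60]]'
python3 - <<'E'
from h import *
a=snap('top','t2.png')[150:340,200:460];b=snap('side','s2.png')[200:390,220:480]
cv2.imwrite('pics/c2.png',cv2.resize(np.vstack([a,b])[:,:,::-1],None,fx=1.55,fy=1.55)); st(); shift(world(-.118,-.013,.072),-23.2)
E
```

```text
time: 3.82
tcp_pos: [0.5035, -0.1131, 0.0693]
tool_rot: [180.0, 0.0, -23.2]
contact_force: [-1.2, -1.5, 1.0]
grip_width: 0.0516
{'time': 3.925, 'tcp_pos': [0.504, -0.112, 0.0693], 'tool_rot': [-179.9278, -0.0218, -23.1132], 'contact_force': [0.1426, -0.5163, -0.4875], 'grip_width': 0.0513, 'qpos': [12.1188, 36.6323, -6.2282, 125.3659, 11.5834, 18.4746, -26.9981]}
shift [-0.0003  0.0008 -0.0027] turn 0.010851382615238325 now ramp [-0.1172 -0.0133  0.0693]
```

View pics/c2.png

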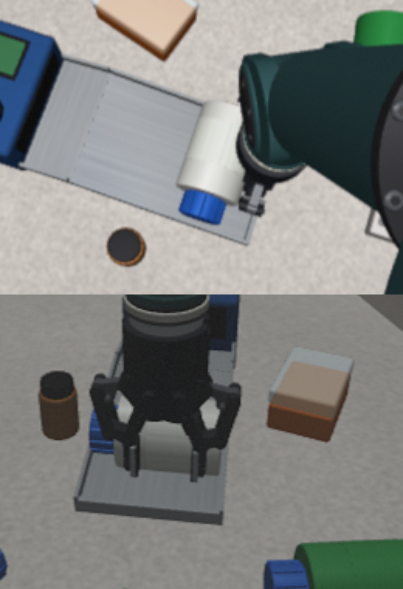

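The bottle is moving squarely up the slope with both fingers behind it, and the cap is at (203,205) in the crop. I'll keep going.

```bash
python3 -m jog '[[[0,-0.005,-0.0005],0,60],[[0,-0.010,-0.001],0,60],[[0,-0.015,-0.002],0,60],[[0,-0.020,-0.003],0,60],[[0,-0.025,-0.0035],0,60],[[0,-0.030,-0.004],0,60],[[0,-0.035,-0.005],0,60],[[0,-0.040,-0.0055],0,60],[[0,-0.045,-0.006],0,60],[[0,-0.050,-0.007],0,60],[[0,-0.055,-0.0075],0,60],[[0,-0.060,-0.0085],0,60],[[0,-0.065,-0.009],0,60],[[0,-0.070,-0.010],0,60],[[0,-0.075,-0.0105],0,60],[[0,-0.080,-0.011],0,60],[[0,-0.085,-0.012],0,60],[[0,-0.090,-0.0125],0,60],[[0,-0.095,-0.013],0,60],[[0,-0.100,-0.014],0,60]]'
python3 - <<'E'
from h import *
a=snap('top','t3.png')[150:340,150:410];b=snap('side','s3.png')[180:370,220:480]
cv2.imwrite('pics/c3.png',cv2.resize(np.vstack([a,b])[:,:,::-1],None,fx=1.55,fy=1.55)); st(); shift(world(.05,-.013,.09),-23.2)
E
```

```text
time: 6.42
tcp_pos: [0.5429, -0.0211, 0.0833]
tool_rot: [180.0, 0.0, -23.2]
contact_force: [-1.1, -2.0, 1.9]
grip_width: 0.0514
{'time': 6.525, 'tcp_pos': [0.5435, -0.0199, 0.0834], 'tool_rot': [-179.9055, -0.0383, -23.1203], 'contact_force': [-0.3454, -0.7414, -0.7909], 'grip_width': 0.0514, 'qpos': [1.5876, 36.2061, -5.7936, 121.7047, 8.8253, 22.3921, -34.3777]}
shift [-0.0002 -0.0671 -0.0065] turn 0.009966569177663143 now ramp [-0.0171 -0.0133  0.0834]
```

View pics/c3.png

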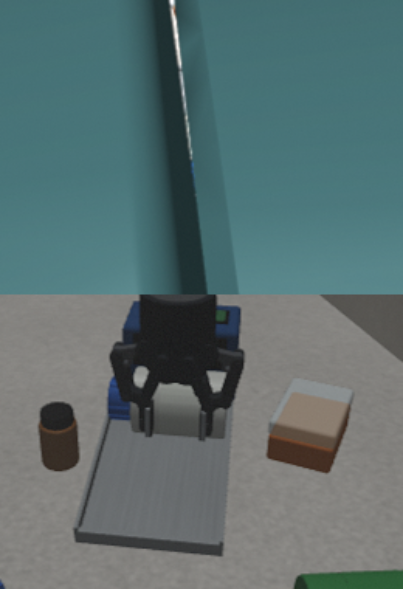

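The top view is hidden by the arm. The side view shows the bottle still square and near the crest, with both fingers behind it.

```bash
python3 -m jog '[[[0,-0.005,-0.0005],0,60],[[0,-0.010,-0.001],0,60],[[0,-0.015,-0.002],0,60],[[0,-0.020,-0.003],0,60],[[0,-0.025,-0.0035],0,60],[[0,-0.030,-0.004],0,60],[[0,-0.035,-0.005],0,60],[[0,-0.040,-0.0055],0,60],[[0,-0.045,-0.006],0,60],[[0,-0.050,-0.007],0,60],[[0,-0.054,-0.007],0,60],[[0,-0.058,-0.007],0,60],[[0,-0.062,-0.007],0,60],[[0,-0.066,-0.007],0,60],[[0,-0.070,-0.007],0,60],[[0,-0.073,-0.006],0,60],[[0,-0.076,-0.005],0,60],[[0,-0.076,-0.005],0,60],[[0,-0.076,-0.005],0,60]]'
python3 - <<'E'
from h import *
b=snap('side','s4.png')[170:350,240:460]
cv2.imwrite('pics/c4.png',cv2.resize(b[:,:,::-1],None,fx=3,fy=3)); st(); shift(world(.066,-.013,.088),-23.2)
E
```

```text
time: 8.9
tcp_pos: [0.5727, 0.0482, 0.0882]
tool_rot: [180.0, 0.0, -23.2]
contact_force: [-0.4, -0.1, -1.0]
grip_width: 0.0513
{'time': 8.95, 'tcp_pos': [0.5727, 0.0482, 0.0883], 'tool_rot': [179.9849, 0.0056, -23.2338], 'contact_force': [-0.0796, -0.0616, -0.2918], 'grip_width': 0.0511, 'qpos': [-5.5547, 37.0547, -5.2554, 117.6532, 7.36, 25.6053, -39.6317]}
shift [-0.0003 -0.009   0.0003] turn -0.004223241463256144 now ramp [ 0.057  -0.0133  0.0883]
```

View pics/c4.png

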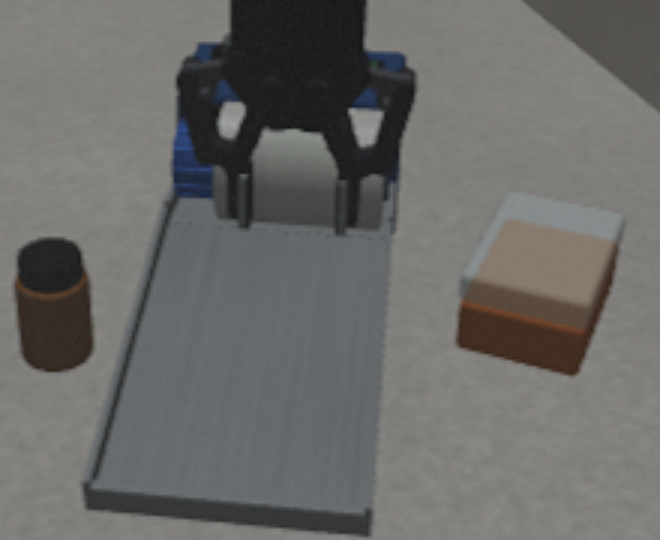

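```bash
python3 -m jog '[[[0,-0.002,0],0,60],[[0,-0.004,0],0,60],[[0,-0.006,0],0,60],[[0,-0.007,0],0,60],[[0,-0.007,0],0,60]]'; python3 -m jog '[[[0,-0.001,0],0,60],[[0,-0.002,0],0,60],[[0,-0.002,0],0,60]]'
```

```text
time: 9.57
tcp_pos: [0.5756, 0.0548, 0.0883]
tool_rot: [180.0, -0.0, -23.2]
contact_force: [-0.5, -0.8, -0.2]
grip_width: 0.0512
time: 9.95
tcp_pos: [0.5757, 0.0551, 0.0883]
tool_rot: [179.9, 0.0, -23.3]
contact_force: [-1.8, -3.9, 2.5]
grip_width: 0.0515
```

Force rises to about 4 N with almost no motion, so the bottle is against the stop. Next I back off, rise and check.

```bash
python3 -m jog '[[[0,0.004,0],0,60],[[0,0.01,0],0,60],[[0,0.025,0],0,60],[[0,0.04,0],0,60],[[0,0.04,-0.05],0,60],[[0,0.04,-0.10],0,60],[[0,0.04,-0.14],0,30],[[0,0.04,-0.14],0,0],[[0,0.04,-0.14],0,0],[[0,0.04,-0.14],0,0],[[0,0.04,-0.14],0,0]]'
python3 - <<'E'
from h import *
b=snap('side','s5.png')[150:350,240:460]
cv2.imwrite('pics/c5.png',cv2.resize(b[:,:,::-1],None,fx=3,fy=3)); st(); shift([.5847,.1964,.175],-23.2)
print(toramp([.5847,.1964,.175]))
for n,x,y,z in(('mid',.112,-.014,.078),('bodyend',.112,.0385,.078),('bodyfar',.112,-.0665,.078),('top',.112,-.014,.116),('back',.074,-.014,.078)):
    u,v=proj('side',world(x,y,z)); print(n,round((u-240)*3),round((v-150)*3))
E
```

```text
time: 11.32
tcp_pos: [0.5598, 0.0197, 0.227]
tool_rot: [179.9, 0.1, -23.2]
contact_force: [-0.6, 0.5, 0.3]
grip_width: 0.0002
{'time': 11.375, 'tcp_pos': [0.56, 0.0198, 0.2272], 'tool_rot': [179.9424, 0.1116, -23.2137], 'contact_force': [0.3952, 0.7221, 0.2628], 'grip_width': -0.0003, 'qpos': [-0.541, 24.4436, -8.1216, 114.7761, 5.0753, 41.2342, -34.9851]}
shift [-0.0468 -0.1721  0.0521] turn -0.001713070920108084 now ramp [ 0.026  -0.0128  0.2272]
[0.198  0.0341 0.175 ]
mid 300 224
bodyend 218 219
bodyfar 383 230
top 301 171
back 294 254
```

View pics/c5.png

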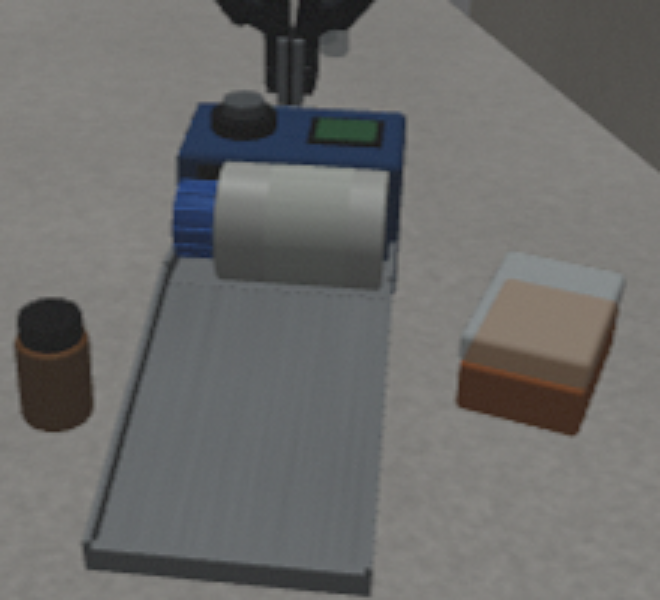

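The bottle is seated and square: its body spans columns 215–388 in the crop against a predicted 218–383. The bystanders have not moved. Now the button.

```bash
python3 -m jog '[[[-0.015,-0.055,0],0,0],[[-0.03,-0.11,0],0,0],[[-0.047,-0.172,0],0,0],[[-0.047,-0.172,0.02],0,0],[[-0.047,-0.172,0.05],0,0],[[-0.047,-0.172,0.065],0,0],[[-0.047,-0.172,0.072],0,0],[[-0.047,-0.172,0.072],0,0],[[-0.047,-0.172,0.072],0,0]]'
python3 - <<'E'
from h import *
st(); shift([.5847,.1964,.150],-23.2)
E
```

```text
time: 12.5
tcp_pos: [0.5859, 0.1966, 0.1572]
tool_rot: [-179.9, -0.1, -23.2]
contact_force: [-0.5, 0.7, -0.4]
grip_width: -0.0001
{'time': 12.5, 'tcp_pos': [0.5859, 0.1966, 0.1572], 'tool_rot': [-179.9278, -0.0728, -23.2376], 'contact_force': [-0.5061, 0.7409, -0.4071], 'grip_width': -0.0001, 'qpos': [-17.2957, 33.3989, -7.7199, 110.3682, 7.1339, 36.5824, -52.7215]}
shift [-0.001   0.0007  0.0072] turn -0.004706232635618868 now ramp [0.1986 0.033  0.1572]
```

```bash
python3 -m jog '[[[-0.001,0.001,0.005],0,0],[[-0.001,0.001,0.008],0,0],[[-0.001,0.001,0.010],0,0],[[-0.001,0.001,0.012],0,0],[[-0.001,0.001,0.0135],0,0],[[-0.001,0.001,0.0135],0,0]]'
```

```text
time: 13.25
tcp_pos: [0.5844, 0.1961, 0.1458]
tool_rot: [-180.0, -0.1, -23.2]
contact_force: [-4.3, -1.3, 19.6]
grip_width: -0.0002
```

```bash
python3 - <<'E'
from h import *
b=snap('side','s6.png')[120:270,270:420]
cv2.imwrite('pics/c6.png',cv2.resize(b[:,:,::-1],None,fx=4,fy=4)); st()
E
for i in 1 2 3 4 5; do python3 -m jog '[[[0,0,-0.002],0,0],[[0,0,-0.002],0,0]]' | grep -E 'tcp|force'; done
```

```text
{'time': 13.3, 'tcp_pos': [0.5844, 0.1961, 0.1458], 'tool_rot': [-179.9788, -0.0714, -23.2354], 'contact_force': [-3.8305, -1.2088, 19.5128], 'grip_width': -0.0006, 'qpos': [-17.4716, 34.2183, -7.5187, 110.895, 7.3855, 35.2767, -52.9711]}
tcp_pos: [0.5844, 0.1961, 0.146]
contact_force: [-0.6, -0.5, 9.4]
tcp_pos: [0.5843, 0.1961, 0.147]
contact_force: [1.8, 0.6, 3.2]
tcp_pos: [0.5843, 0.196, 0.1488]
contact_force: [2.2, 0.1, 2.5]
tcp_pos: [0.5838, 0.196, 0.1507]
contact_force: [0.2, 0.5, 2.4]
tcp_pos: [0.5828, 0.1957, 0.1524]
contact_force: [0.3, -0.1, 0.3]
```

View pics/c6.png

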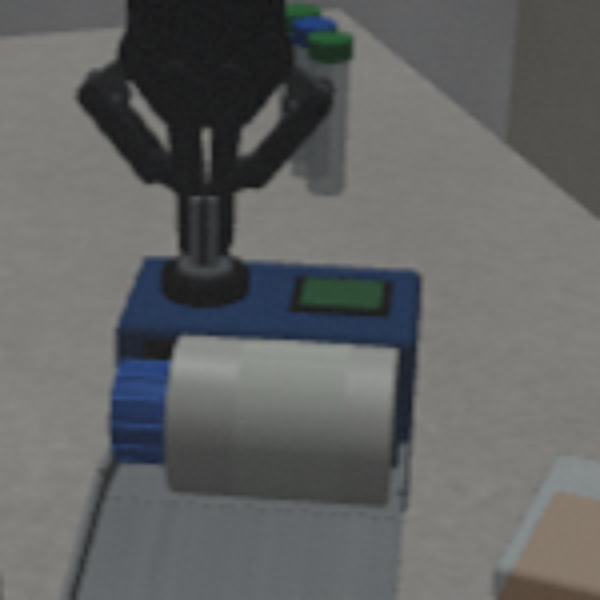

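The force profile shows a spring of about 2.4–3.2 N over roughly 5–6 mm, then a hard stop at 20 N, so the button went fully down. The fingers stood on its centre at (205,265). Next I rise clear and check.

```bash
python3 -m jog '[[[0,0,-0.03],0,0],[[0,0,-0.08],0,0],[[0,0,-0.12],0,0],[[0,0,-0.12],0,0],[[0,0,-0.12],0,0],[[0,0,-0.12],0,0]]'
python3 - <<'E'
from h import *
b=snap('side','s7.png')
a=cv2.imread('pics/s5.png')[:,:,::-1]; d=cv2.absdiff(a,b).max(2)
for n,(x0,y0,x1,y1) in dict(jar=(240,245,275,300),tip=(390,230,455,300),rack=(270,385,345,480),bottle=(295,200,375,248),button=(305,178,335,198)).items():
    print(n,'diff px vs s5:',int((d[y0:y1,x0:x1]>40).sum()))
cv2.imwrite('pics/c7.png',cv2.resize(b[150:350,240:460,::-1],None,fx=3,fy=3)); st()
E
```

```text
time: 15.3
tcp_pos: [0.5826, 0.1955, 0.2709]
tool_rot: [179.8, 0.2, -23.2]
contact_force: [-0.2, -0.6, 0.3]
grip_width: -0.0001
jar diff px vs s5: 0
tip diff px vs s5: 0
rack diff px vs s5: 0
bottle diff px vs s5: 0
button diff px vs s5: 27
{'time': 15.35, 'tcp_pos': [0.5828, 0.1956, 0.271], 'tool_rot': [179.8537, 0.1467, -23.2096], 'contact_force': [0.7656, 0.332, -0.4338], 'grip_width': -0.0005, 'qpos': [-16.2037, 25.2532, -9.0339, 105.7243, 5.0327, 49.6141, -50.8756]}
```

View pics/c7.png

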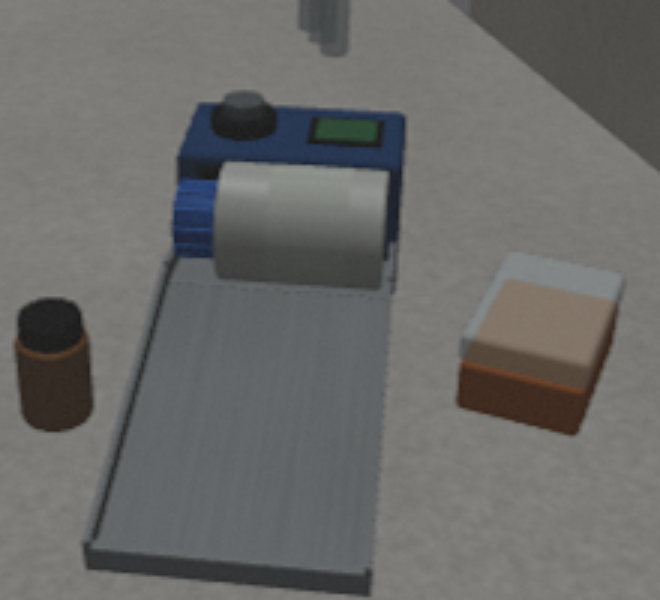

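The button is up again at (245,98), the same place as before. The 27 differing pixels in its window are where the fingertips stood in the earlier picture.

```bash
python3 -c "
from rig import order; print(order.finish_job())"
```

```text
the job is handed in; nothing more can be done
None
```

The bottle is seated against the reader's stop, the start button has been pressed and released, and the job is handed in at about 15 s. No verdict was reported.

**Push:** I pushed the bottle up the slope from behind at about 40 mm/s with both fingertips, over the crest to the stop. A final nudge gave about 4 N with almost no movement, which confirmed it was against the stop. It probably rolled the last few millimetres beyond the crest to the stop on its own.

**Button:** I pressed it with the closed fingers. The force showed a spring of about 2.4–3.2 N over roughly 5–6 mm, then a hard stop at about 20 N. It then came back up.

**Last checks:**
- **Bottle:** It lies square in the seat, with the body ends within about 2 camera pixels of where they should be. It did not move while the button was pressed.
- **Jar and tip box:** They look the same in the last picture as before the button press, and in the same place as in the first pictures.
- **Rack:** It was unchanged between the last two pictures compared, but I did not compare it with the first picture. The arm only passed high over it, and no contact force showed.
- **Button:** The image comparison showed 27 changed pixels around it. These come from the fingertips in the earlier picture, and the button itself looks fully up.
- **Arm:** It is clear of everything, with the measured force at noise level.

The top camera was blocked by the arm from partway up the slope, so the later checks rely on the side camera alone.

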